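# Lock the packing-bench tray stop with its quarter-turn thumbscrew

## Robot

A 6-joint arm with a two-finger parallel gripper is mounted at the origin on the work surface. World frame = base frame: x ahead of the robot, y to its left, z up, the work surface at z = 0. Lengths are in m, angles in degrees, forces in N, time in s.
With the tool pointing down it reaches from about 0.375 to 0.975 m from the base axis. Payload 3.8 kg.
Tool frame: the origin (TCP) lies midway between the tips of the shut fingers; the grasp point (between the pads) lies 19 mm behind it; z points along the fingers, y is the direction in which the jaws open and shut (so a half turn about z gives the same grasp; the last joint's range is limited). The gripper opens to 88 mm and grips with 3 to 60 N. Pads are 18 mm wide; open, the fingers measure 123 mm over their backs; the gripper's body (75 mm by 187 mm) begins 45 mm behind the grasp point.
Start: joints at [61.541, 15.12, 91.902, -0, 72.978, -2.114], TCP at [0.3, 0.605, 0.239] pointing down, gripper open.
Joint ranges: [-150.88, 150.88], [-54.13, 125.18], [17.81, 147.31], [-75.09, 255.09], [0, 152.58], [-146.25, 146.25]. Speed limits (degrees/s): [147.25, 147.25, 180, 180, 180, 180].

## Interface

Orientations are given as a 3x3 rotation matrix whose columns are the frame's x, y, z axes.
In Python, from bench import * gives the robot as it stands.
- The arm moves only by the tool carry_out, never from a script. Its argument "increments" is a list of rows, each a list of 2 entries, a list of its own where there are three numbers: the shift along the tool's x, y, z in mm, then the turn, a rotation vector about the tool's x, y, z in rad. A call has 1 to 12 rows; each row is the pose to reach, as a shift and turn from the pose commanded when the call began, along the tool's axes at that moment; what a row does not reach only later rows make up. A row lasts 1/10 s, in which the tool goes at most 50 mm and 8.59 degrees, less where a joint would pass 70% of its speed; a pose out of reach is approached as far as the arm can. A call with a gripper value outside its range is refused whole. "grip" is the opening, from 0 (shut) to 1 (fully open), set as the call begins (left out, the last holds). The fingers move at their own pace and stop on an object; "force" is the grip in N (left out, the last holds). Time passes only in rows, so rows that repeat a pose let the fingers close. It gives the time, the measured TCP pose, the force and the opening at its end, in the units of the state.
- sense(): the state, without advancing time (a new reading comes with each control period).
- grab_frame(name): name is "side" or "top" or "wrist"; returns a dict with "pixels" (384x512x3 uint8, blue, green, red), "range_z" (384x512 float32, m along the optical axis (not along the pixel's ray), 0 where there is no reading), "intrinsics" (3x3 intrinsics, pixels), "R" (3x3) and "t" (3): a world point X has camera coordinates R X + t. Camera axes: x right, y down, z forward; pixel columns grow to the right and rows downward; lengths in m; the calibration is good to about 2 mm. A picture is of the moment at which its call begins.
- finish_job(): hands the job in, once; it reports no verdict.
The state is a dict: "clock": time; "qpos": joint angles; "joint_velocities": joint speeds; "effort": joint torques, N m; "tool_pos": TCP position; "tool_rot": TCP orientation; "ft_force": force on the tool from outside, world axes, zero at the start; "torque": the same for the moment, N m; "opening": finger opening in m.
Only numpy, scipy, OpenCV 4.12 (cv2) and the standard library are available. Lean on these libraries where they do the work, as an engineer would, in place of code of your own. Each camera call takes 0.05 s, during which the arm holds its last target.

## Task

Reset the tray stop on the packing bench: slide it along its rail to the red mark, find the locking hole that lies hidden under it close to the mark, and put the blue thumbscrew through the stop and into the rail until its collar sits flat on the stop; then give it a quarter turn clockwise so that it locks, and let go. Go by feel and never force the screw, and leave the lidded tray, the scraper and the other pin where they are.

Things in the scene. Friction and masses are not known exactly. Their poses are not given: they have to be found in the camera images.
- screw_wing (a point): Thumbscrew (about 60 g), loose, standing in a slot of the fastener stand, lifts straight out. Point: on its axis, mid-wing, 26 mm above its collar's underside. x along wing and cross pin, z up its axis. Blue wing 36 mm long (x), 9 thick (y), from 10 to 39 mm above the collar's underside. Collar 24 mm across, 4 thick; neck 14 mm across between.
- screw: The same thumbscrew; origin on its axis at the collar's underside, same axes. Below it: steel shank 8 mm across, full width down to 19.5 mm, then a tapered point ending 22.5 mm below, 6 mm across. Cross pin along x, 4 mm thick, 18 mm long, centre 14.5 mm below the origin.
- stop: Tray stop: saddle plate 58 mm wide, 6 thick, riding on the rail. Origin: centre of its hole at the plate's top, 28 mm above bench. Hole right through: 10 mm square bore plus slot 22 mm long (x), 7 wide (y). Slides along rail y only, 120 mm in all, about 2 N drag, stays put; starts 30 to 70 mm to -y of the mark. Red pointer each side level with the hole.
- stop_board (a point): Middle of the top edge of the stop's upright white board, moves with the stop: a board 10 mm thick (y), 129 mm long (x), its top 45 mm above the plate, 103 mm to +y of the hole. It can be pinched from above to slide the stop.
- rail: Stainless rail fixed to the bench, 337 mm long (y), 50 wide (92 with flange), 22 high. Origin: on its centre line at bench height, level with the red mark on its flange; y along the rail, z up. The stop sits over the mark when the stop's origin is level with this origin in y.
- strip_mid (a point): On the rail's centre line at the mark, 22 mm above bench: top of the fixed black locking strip, 5 mm thick, flat, touching the plate's underside. It has one keyhole, same shape and direction as the stop's, on the centre line, anywhere from 15 mm to -y to 15 mm to +y of this point, always covered by the plate: feel for it with the screw's point through the stop's hole.
- turn_mid (a point): Under the strip at the mark, 13 mm above bench. Below the strip is room for the screw's point and cross pin, and stops: with the collar down on the plate the screw turns about 90 degrees clockwise seen from above, not the other way, its cross pin passing under the strip. More than 50 N between screw and stop or rail counts as forcing.
- stand: White plastic fastener stand, 70 x 160 x 32 mm, fixed; origin at the centre of its underside. Two slots on its centre line, 40 mm to +y and -y; one holds the thumbscrew, the other a black ball-headed pin, either way round, their collars lying on its top, 32 mm above the bench.
- pin: Black ball-headed dowel pin in the stand's other slot, its ball 26 mm across, top 37 mm above the stand: leave it. Origin at the underside of its collar.
- roe_tray: White lidded tray, 154 x 214 x 63 mm, 0.9 kg, on the bench beyond the rail; origin at the centre of its underside. Leave it.
- scraper: Blue-handled scraper lying beyond the rail, 240 mm long, 18 mm high. Leave it.

How it is judged (in metres and radians):
On the way:
1. the thumbscrew stands through the stop and the strip with its collar down on the plate, not yet turned (z of screw in the frame of stop below 0.0025 m and horizontal distance between screw and stop below 0.004 m and angle between screw's own z axis and vertical below 0.12 rad and angle between the x axis of screw and the x axis of rail, either way round below 0.4 rad), for 0.1 s.
At the end, for the whole second after the job is handed in: The thumbscrew is through the stop's hole and the strip's hole, upright within 7 degrees, its collar down on the stop's plate within 2.5 mm and its axis within 4 mm of the hole's centre, turned at least 63 degrees (a quarter turn is meant) from the slot, at rest and let go (z of screw in the frame of stop below 0.0025 m and horizontal distance between screw and stop below 0.004 m and angle between screw's own z axis and vertical below 0.12 rad and angle between the x axis of screw and the x axis of rail, either way round above 1.1 rad and linear speed of screw below 0.01 m/s); the robot touches nothing.
It fails at once if the thumbscrew is forced: more than 50 N between it and the stop or the rail (contact force between screw and stop above 50 N or contact force between screw and rail above 50 N).
It fails at once if the other pin, the lidded tray or the scraper is moved more than 20 mm (distance of any of pin, roe_tray, scraper from where it was at the start of the episode above 0.02 m).
It also fails if it takes over 64 s, if anything falls off the work surface, if the arm or the gripper's body presses on something with over 40 N, if the wrist force passes 120 N, or if a joint passes its speed limit or range.

## Working session

There is one attempt and no reset: what is moved stays moved. The work goes in short steps, Python scripts to look and compute and a tool call to move; the robot and the scene stay as the last step left them, time stands still between calls to the robot, and variables do not carry over. Pictures are saved under pics/ and viewed, and the job is handed in when it is done.

Besides the shell and the picture viewer there is one more tool, called in YAML: its name, and indented under it one key for each argument. carry_out: Moves the arm, as the interface text tells. Its arguments: {"type":"object","properties":{"increments":{"type":"array"},"grip":{"type":"number"},"force":{"type":"number"}},"required":["increments"]}

```bash
mkdir -p pics; ls; cat > h.py <<'E'
from bench import *
import numpy as np, cv2
def snap(n,tag):
    f=grab_frame(n); cv2.imwrite(f'pics/{tag}.png',f['pixels']); np.savez(f'{tag}.npz',**f); return f
def ray(f,u,v,z):
    K,R,t=f['intrinsics'],f['R'],f['t']
    d=R.T@np.linalg.solve(K,[u,v,1.]); c=-R.T@t
    return c+d*(z-c[2])/d[2]
def pt(f,u,v):
    K,R,t=f['intrinsics'],f['R'],f['t']
    return R.T@(np.linalg.solve(K,[u,v,1.])*f['range_z'][int(v),int(u)]-t)
E
python3 - <<'E'
from h import *
for n in ['top','side','wrist']: 
    f=snap(n,n+'0'); print(n,-f['R'].T@f['t'],f['intrinsics'][0,0])
s=sense(); print(s['clock'],s['tool_pos'],s['tool_rot'],s['ft_force'],s['opening'])
E
```

```text
pics
top [0.45148742 0.07390337 0.99856708] 355.0027519246841
side [0.40860086 0.6932251  0.79138196] 455.86859071022076
wrist [0.22592794 0.64090491 0.38328074] 312.18318194771496
0.15 [0.29928774 0.60441208 0.23767411] [[-8.96140541e-01  4.43769592e-01 -8.24964552e-04]
 [ 4.43770355e-01  8.96139225e-01 -1.53663061e-03]
 [ 5.73731543e-05 -1.74313180e-03 -9.99998479e-01]] [0.05024226 0.27401336 0.63128133] 0.08815015265704076
```

View pics/top0.png

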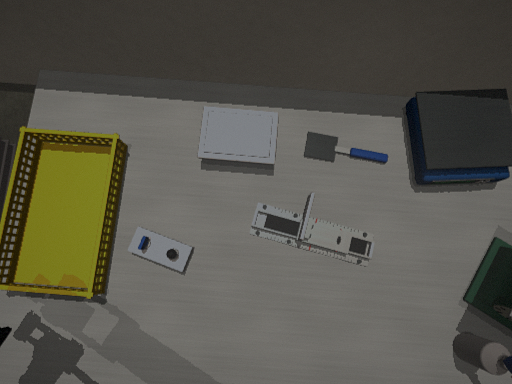

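View pics/side0.png

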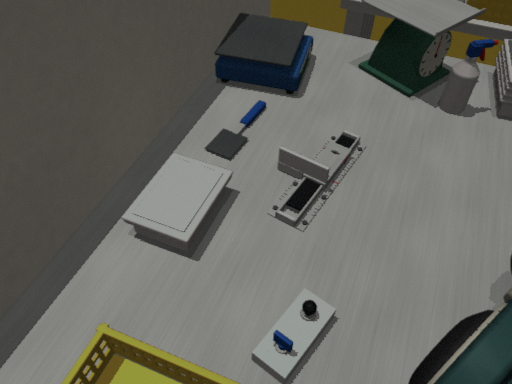

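View pics/wrist0.png

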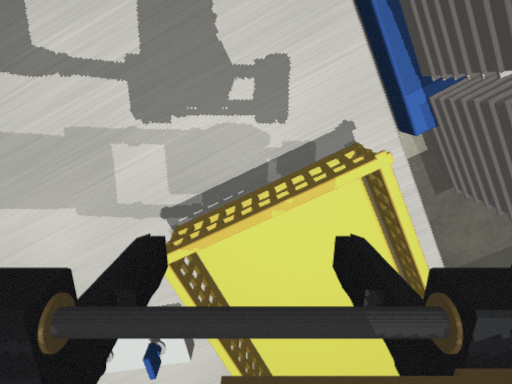

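The top view shows the stand at (160,250), with the blue wing at (143,243) and the ball pin at (172,254). The rail runs from (252,215) to (373,250), the board is at (308,215) and the stop plate near (340,240). I'll enlarge these next.

```bash
python3 - <<'E'
import cv2
i=cv2.imread('pics/top0.png'); a=i[180:280,240:385]; b=i[220:280,120:200]
cv2.imwrite('pics/top0r.png',cv2.resize(a,None,fx=5.5,fy=5.5,interpolation=cv2.INTER_CUBIC))
cv2.imwrite('pics/top0s.png',cv2.resize(b,None,fx=8,fy=8,interpolation=cv2.INTER_CUBIC))
i=cv2.imread('pics/side0.png'); cv2.imwrite('pics/side0r.png',cv2.resize(i[120:230,260:375],None,fx=5,fy=5,interpolation=cv2.INTER_CUBIC))
E
```

```text
(no output)
```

View pics/top0r.png

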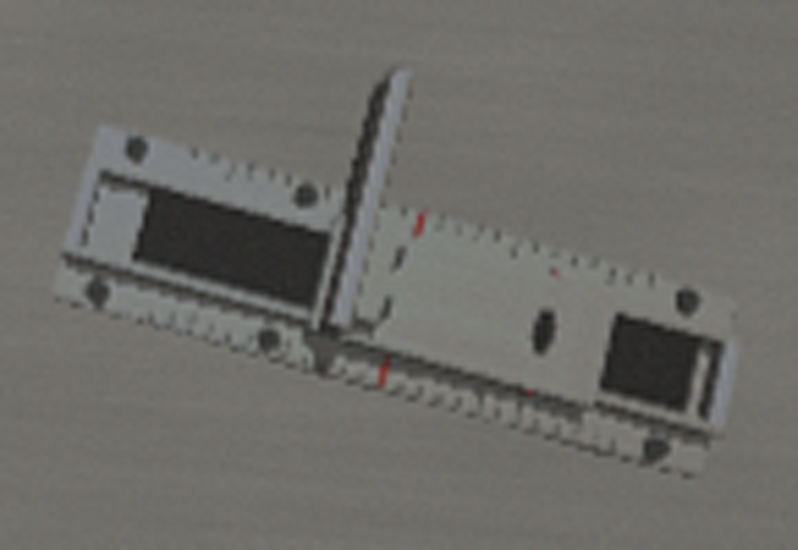

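View pics/top0s.png

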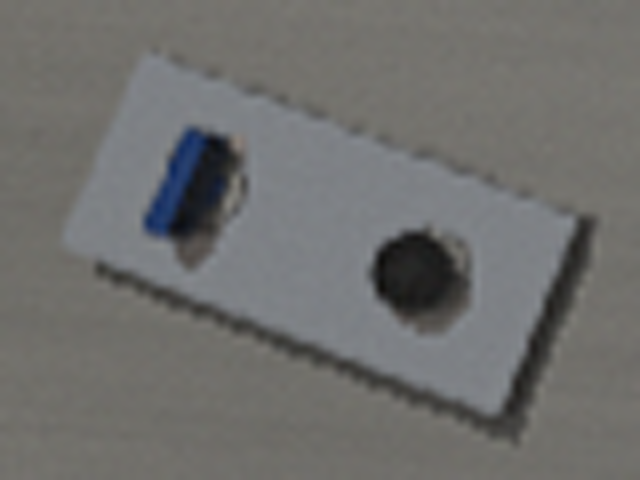

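View pics/side0r.png

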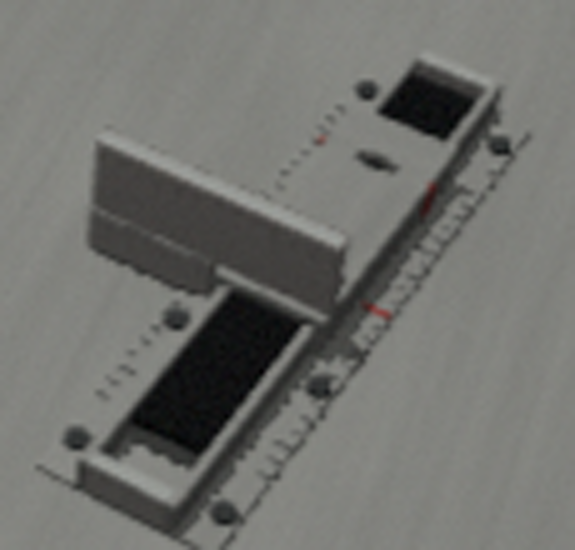

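```bash
python3 - <<'E'
from h import *
def C(x,y,ox,oy,s): return (x+.5)/s-.5+ox,(y+.5)/s-.5+oy
f=dict(np.load('top0.npz'))
T=lambda x,y: C(x,y,240,180,5.5)
for n,p,z in [('markA',(419,223),None),('markB',(384,372),None),('ptrA',(556,272),None),('ptrB',(529,391),None),('hole',(543,331),.028),('bdA',(401,70),.073),('bdB',(342,325),.073),('railNWflange',(100,125),.004),('railSW',(55,298),.004),('railNE',(735,297),.004),('railSE',(700,474),.004),('plate mid',(470,310),.028)]:
    u,v=T(*p); d=pt(f,round(u),round(v)); print(n,(round(u,1),round(v,1)),'depth',d.round(4),'ray',ray(f,u,v,d[2] if z is None else z).round(4))
S=lambda x,y: C(x,y,120,220,8)
for n,p,z in [('wing',(179,181),.071),('wA',(198,130),.071),('wB',(158,235),.071),('ball',(414,270),.056),('c1',(150,52),.032),('c2',(585,214),.032),('c3',(68,245),.032),('c4',(500,414),.032)]:
    u,v=S(*p); print(n,(round(u,1),round(v,1)),pt(f,round(u),round(v)).round(4),ray(f,u,v,z).round(4))
# masks blue
for n in ['top','side']:
    f=dict(np.load(n+'0.npz')); b=f['pixels'].astype(int)
    m=(b[...,0]-b[...,2]>40)&(b[...,0]-b[...,1]>20)
    k,l,st,ce=cv2.connectedComponentsWithStats(m.astype(np.uint8))
    for i in range(1,k):
        if 10<st[i,4]<600: print(n,'blue',ce[i].round(1),st[i,4],ray(f,*ce[i],.07).round(4))
    m=(b[...,2]-b[...,0]>30)&(b[...,2]-b[...,1]>30)
    k,l,st,ce=cv2.connectedComponentsWithStats(m.astype(np.uint8),connectivity=8)
    for i in range(1,k):
        if st[i,4]<60: print(n,'red',ce[i].round(1),st[i,4],[ray(f,*ce[i],z).round(4) for z in (.004,.025)])
E
```

```text
markA (315.8, 220.1) depth [ 0.5828 -0.0927  0.0039] ray [ 0.5824 -0.0921  0.0039]
markB (309.4, 247.2) depth [ 0.5063 -0.0766  0.004 ] ray [ 0.5058 -0.0778  0.004 ]
ptrA (340.7, 229.0) depth [ 0.5633 -0.164   0.0024] ray [ 0.5631 -0.1631  0.0024]
ptrB (335.8, 250.7) depth [ 0.4999 -0.1454  0.0311] ray [ 0.5007 -0.1448  0.0311]
hole (338.3, 239.8) depth [ 0.5304 -0.1521  0.0218] ray [ 0.5306 -0.1515  0.028 ]
bdA (312.5, 192.3) depth [ 0.6477 -0.0674  0.0726] ray [ 0.6468 -0.0687  0.073 ]
bdB (301.8, 238.7) depth [ 0.5216 -0.0472  0.0725] ray [ 0.5223 -0.0465  0.073 ]
railNWflange (257.8, 202.3) depth [6.217e-01 7.380e-02 6.000e-04] ray [0.6201 0.0744 0.004 ]
railSW (249.6, 233.8) depth [ 0.5297  0.0892 -0.0022] ray [0.5297 0.0903 0.004 ]
railNE (373.2, 233.6) depth [ 0.5563 -0.2535  0.0028] ray [ 0.5574 -0.2537  0.004 ]
railSE (366.9, 265.8) depth [ 0.4674 -0.2371  0.0057] ray [ 0.468  -0.2373  0.004 ]
plate mid (325.0, 236.0) depth [ 0.5378 -0.1146  0.0301] ray [ 0.5381 -0.1151  0.028 ]
wing (141.9, 242.2) [0.4815 0.3658 0.0679] [0.4809 0.3649 0.071 ]
wA (144.3, 235.8) [0.4971 0.361
[... 962 characters left out ...]
68  0.07  ]
side blue [252.8 112.1] 229 [ 0.7578 -0.1656  0.07  ]
side blue [282.5 339. ] 139 [0.4813 0.3705 0.07  ]
side red [496.1  41.6] 16 [array([ 0.1806, -0.9292,  0.004 ]), array([ 0.1867, -0.8859,  0.025 ])]
side red [482.8  54.2] 33 [array([ 0.2171, -0.8258,  0.004 ]), array([ 0.2222, -0.7853,  0.025 ])]
side red [436.  53.] 1 [array([ 0.3599, -0.77  ,  0.004 ]), array([ 0.3612, -0.731 ,  0.025 ])]
side red [324. 147.] 1 [array([ 0.5665, -0.1845,  0.004 ]), array([ 0.5623, -0.1611,  0.025 ])]
side red [346. 157.] 1 [array([ 0.5047, -0.1706,  0.004 ]), array([ 0.5022, -0.1475,  0.025 ])]
side red [335.1 181.8] 8 [array([ 0.5066, -0.0763,  0.004 ]), array([ 0.504 , -0.0558,  0.025 ])]
```

```bash
cat >> h.py <<'E'
from scipy.spatial.transform import Rotation as Ro
def plan(pos,yawdeg):
    "tool-frame shift mm + rotvec from measured pose to pos with tool y at yawdeg (mod 180), z down"
    s=sense(); R=s['tool_rot']; a=np.radians(yawdeg)
    best=None
    for k in (0,np.pi):
        y=np.array([np.cos(a+k),np.sin(a+k),0]); z=np.array([0,0,-1.]); x=np.cross(y,z)
        r=Ro.from_matrix(R.T@np.c_[x,y,z]).as_rotvec()
        if best is None or np.linalg.norm(r)<np.linalg.norm(best): best=r
    print('shift',(R.T@(np.array(pos)-s['tool_pos'])*1000).round(2),'rot',best.round(4),'| t',s['clock'],'pos',s['tool_pos'].round(4),'q',np.round(s['qpos'],1),'F',np.round(s['ft_force'],2),'open',round(s['opening'],4))
E
python3 - <<'E'
from h import *
plan([.5846,-.0576,.15],79.4)
E
```

```text
shift [-549.47 -466.49   88.46] rot [-0.0017 -0.0003 -0.2748] | t 0.15 pos [0.2993 0.6044 0.2377] q [61.5 15.2 92.  -0.  73.  -2.1] F [0.05 0.27 0.63] open 0.0882
```

carry_out:
  increments:
    - [[-38, -33, 6], [0, 0, -0.03]]
    - [[-76, -65, 12], [0, 0, -0.05]]
    - [[-114, -98, 18], [0, 0, -0.08]]
    - [[-152, -130, 24], [0, 0, -0.1]]
    - [[-190, -163, 30], [0, 0, -0.12]]
    - [[-228, -195, 36], [0, 0, -0.14]]
    - [[-266, -228, 42], [0, 0, -0.16]]
    - [[-304, -260, 48], [0, 0, -0.18]]
    - [[-342, -293, 54], [0, 0, -0.2]]
    - [[-380, -325, 60], [0, 0, -0.22]]
    - [[-418, -358, 66], [0, 0, -0.25]]
    - [[-456, -390, 72], [0, 0, -0.275]]
  grip: 0.6

```text
clock: 1.35
tool_pos: [0.5336, 0.055, 0.167]
tool_rot: [[-0.983, 0.183, 0.0], [0.183, 0.983, 0.0], [-0.0, 0.0, -1.0]]
ft_force: [0.8, 1.2, 0.1]
opening: 0.053
```

```bash
python3 - <<'E'
from h import *
f=snap('wrist','w1'); print(-f['R'].T@f['t'])
plan([.5846,-.0576,.15],79.4)
E
```

```text
[0.45299327 0.06981935 0.31270728]
shift [-67.35 -95.28  16.78] rot [-0.0047  0.0024 -0.0006] | t 1.4 pos [0.536  0.0486 0.1662] q [  2.7   3.6 113.1  -0.3  63.2 -76.5] F [ 2.09 -4.22 -0.45] open 0.053
```

View pics/w1.png

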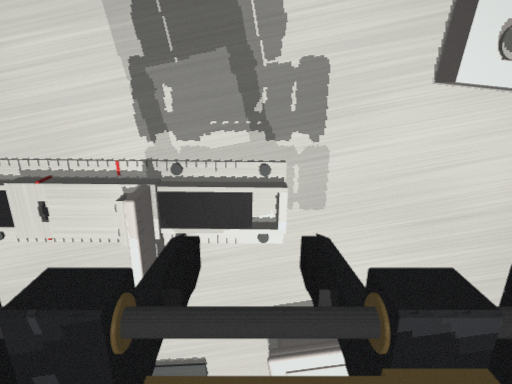

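carry_out:
  increments:
    - [[-23, -33, 6], [0, 0, 0]]
    - [[-46, -66, 12], [0, 0, 0]]
    - [[-67, -95, 17], [0, 0, 0]]
    - [[-67, -95, 17], [0, 0, 0]]
    - [[-67, -95, 17], [0, 0, 0]]

```text
clock: 1.9
tool_pos: [0.5814, -0.0489, 0.1496]
tool_rot: [[-0.983, 0.186, -0.001], [0.186, 0.983, 0.001], [0.002, 0.0, -1.0]]
ft_force: [-0.1, -0.3, -0.3]
opening: 0.0527
```

```bash
python3 - <<'E'
from h import *
f=snap('wrist','w2'); print(-f['R'].T@f['t'])
plan([.5846,-.0576,.048],79.4)
E
```

```text
[ 0.50103668 -0.03395532  0.29550426]
shift [ -5.19  -8.7  101.84] rot [ 0.0004 -0.0013 -0.0004] | t 1.95 pos [ 0.5812 -0.0482  0.1499] q [ -7.2   9.4 108.6   0.   62.1 -86.6] F [ 0.32 -0.43 -0.62] open 0.0532
```

View pics/w2.png

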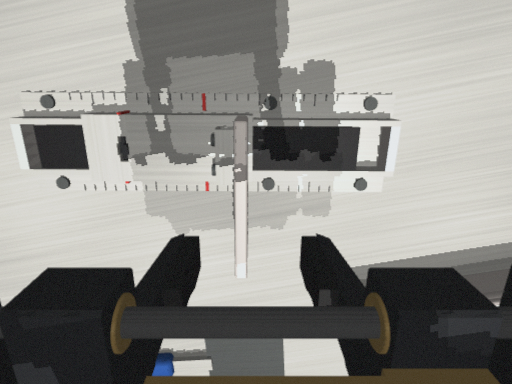

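The wrist view shows the whole rail: marks at (204,101) and (207,186), the hole at (123,148), and the board's top edge from (240,118) to (241,275).

```bash
python3 - <<'E'
from h import *
f=dict(np.load('w2.npz'))
b=f['pixels'].astype(int)
m=((b[...,2]-b[...,0]>50)&(b[...,2]-b[...,1]>50)).astype(np.uint8)
k,l,st,ce=cv2.connectedComponentsWithStats(m)
for i in range(1,k):
  if st[i,4]>4: print('red',ce[i].round(1),st[i,4],ray(f,*ce[i],.004).round(4),ray(f,*ce[i],.026).round(4))
hole=b[125:175,110:140].max(2)<60
k,l,st,ce=cv2.connectedComponentsWithStats(hole.astype(np.uint8))
for i in range(1,k):
  if st[i,4]>20: c=ce[i]+[110,125]; print('hole',c.round(1),st[i],ray(f,*c,.028).round(4))
A=ray(f,240.5,118,.073);B=ray(f,241.5,275,.073);print(A,B,(A+B)/2,np.degrees(np.arctan2(*(B-A)[[1,0]])))
for u,v in [(22,92),(392,94),(20,190),(385,191)]: print(ray(f,u,v,.004).round(4))
E
```

```text
red [203.5 101.5] 52 [ 0.5052 -0.0771  0.004 ] [ 0.5049 -0.0738  0.026 ]
red [119.1 112.9] 16 [ 0.5007 -0.1547  0.004 ] [ 0.5008 -0.1456  0.026 ]
red [126.9 181.9] 10 [ 0.5649 -0.1678  0.004 ] [ 0.5601 -0.1577  0.026 ]
red [206.8 185.5] 32 [ 0.5829 -0.0921  0.004 ] [ 0.5767 -0.0877  0.026 ]
hole [123.6 148. ] [ 10  12   9  23 141] [ 0.5298 -0.1502  0.028 ]
[ 0.51979269 -0.0440549   0.073     ] [ 0.64414119 -0.06782788  0.073     ] [ 0.58196694 -0.05594139  0.073     ] -10.823222211452242
[ 0.4674 -0.2339  0.004 ]
[0.5301 0.0897 0.004 ]
[ 0.5534 -0.2736  0.004 ]
[0.6208 0.0789 0.004 ]
```

carry_out:
  increments:
    - [[0, -8, 20], [0, 0, 0]]
    - [[0, -8, 60], [0, 0, 0]]
    - [[0, -8, 90], [0, 0, 0]]
    - [[0, -8, 102], [0, 0, 0]]
    - [[0, -8, 102], [0, 0, 0]]
    - [[0, -8, 102], [0, 0, 0]]

```text
clock: 2.55
tool_pos: [0.5811, -0.0559, 0.0494]
tool_rot: [[-0.983, 0.183, 0.001], [0.183, 0.983, -0.0], [-0.001, 0.0, -1.0]]
ft_force: [-0.4, 0.1, 0.5]
opening: 0.0529
```

carry_out:
  increments:
    - [[0, 0, 0], [0, 0, 0]]
    - [[0, 0, 0], [0, 0, 0]]
    - [[0, 0, 0], [0, 0, 0]]
    - [[0, 0, 0], [0, 0, 0]]
    - [[0, 0, 0], [0, 0, 0]]
  grip: 0.05
  force: 12

```text
clock: 3.05
tool_pos: [0.5805, -0.0567, 0.0486]
tool_rot: [[-0.983, 0.184, 0.001], [0.184, 0.983, -0.0], [-0.001, 0.0, -1.0]]
ft_force: [0.7, -0.3, -0.2]
opening: 0.0145
```

carry_out:
  increments:
    - [[0, 0, 0], [0, 0, 0]]
    - [[0, 4, 0], [0, 0, 0]]
    - [[0, 12, 0], [0, 0, 0]]
    - [[0, 20, 0], [0, 0, 0]]
    - [[0, 28, 0], [0, 0, 0]]
    - [[0, 36, 0], [0, 0, 0]]
    - [[0, 44, 0], [0, 0, 0]]
    - [[0, 52, 0], [0, 0, 0]]
    - [[0, 60, 0], [0, 0, 0]]
    - [[0, 66, 0], [0, 0, 0]]
    - [[0, 67, 0], [0, 0, 0]]
    - [[0, 67, 0], [0, 0, 0]]

```text
clock: 4.25
tool_pos: [0.5934, 0.0101, 0.0484]
tool_rot: [[-0.983, 0.184, 0.002], [0.184, 0.983, 0.001], [-0.001, 0.001, -1.0]]
ft_force: [5.1, 0.9, -0.7]
opening: 0.0098
```

```bash
python3 - <<'E'
from h import *
f=snap('wrist','w3')
plan([.4807,.3646,.15],74.2)
E
```

```text
shift [ 175.88  327.91 -101.36] rot [0.0015 0.0013 0.0907] | t 4.3 pos [0.5934 0.01   0.0484] q [-1.500e+00  1.700e+01  1.114e+02  1.000e-01  5.150e+01 -8.090e+01] F [ 4.2   1.75 -0.62] open 0.01
```

View pics/w3.png

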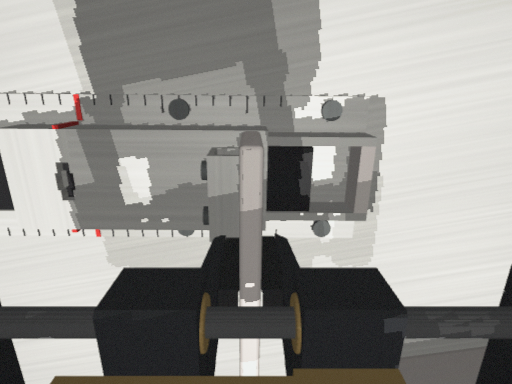

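The stop followed the hand: the hole is at (65,180), with the pointer now close to the mark near (75,115).

```bash
python3 - <<'E'
from h import *
f=dict(np.load('w3.npz'));ey=np.array([.187,.982,0])
for p,z in [((65,180),.028),((78,108),.004),((99,232),.004)]: r=ray(f,*p,z); print(r.round(4))
E
```

```text
[ 0.5423 -0.0846  0.028 ]
[ 0.506  -0.0766  0.004 ]
[ 0.5853 -0.0914  0.004 ]
```

carry_out:
  increments:
    - [[0, 0, 0], [0, 0, 0]]
    - [[0, 0, 0], [0, 0, 0]]
    - [[0, 0, -15], [0, 0, 0]]
    - [[0, 0, -50], [0, 0, 0]]
    - [[0, 0, -85], [0, 0, 0]]
    - [[0, 0, -102], [0, 0, 0]]
    - [[0, 0, -102], [0, 0, 0]]
  grip: 0.45

```text
clock: 5.0
tool_pos: [0.595, 0.0091, 0.1549]
tool_rot: [[-0.983, 0.184, 0.007], [0.184, 0.983, -0.0], [-0.007, 0.001, -1.0]]
ft_force: [-0.4, 0.0, 0.4]
opening: 0.0397
```

```bash
python3 - <<'E'
from h import *
f=snap('wrist','w4')
b=f['pixels'].astype(int)
m=((b[...,2]-b[...,0]>50)&(b[...,2]-b[...,1]>50)).astype(np.uint8)
k,l,st,ce=cv2.connectedComponentsWithStats(m)
for i in range(1,k):
  if st[i,4]>4: print('red',ce[i].round(1),st[i,4],ray(f,*ce[i],.004).round(4),ray(f,*ce[i],.026).round(4))
plan([.4807,.3646,.15],74.2)
E
```

```text
red [138.6  97. ] 49 [ 0.5056 -0.077   0.004 ] [ 0.5062 -0.0695  0.026 ]
red [129.8 108.4] 9 [ 0.5138 -0.088   0.004 ] [ 0.5138 -0.0796  0.026 ]
red [137.  176.5] 6 [ 0.5776 -0.1008  0.004 ] [ 0.5729 -0.0915  0.026 ]
red [147.2 180.6] 31 [ 0.5836 -0.0922  0.004 ] [ 0.5783 -0.0835  0.026 ]
shift [176.35 328.61   2.1 ] rot [0.0007 0.0035 0.0908] | t 5.05 pos [0.5936 0.0092 0.1525] q [ -1.5  10.2 107.3   0.   62.3 -80.9] F [ 0.04  0.65 -0.51] open 0.0395
```

View pics/w4.png

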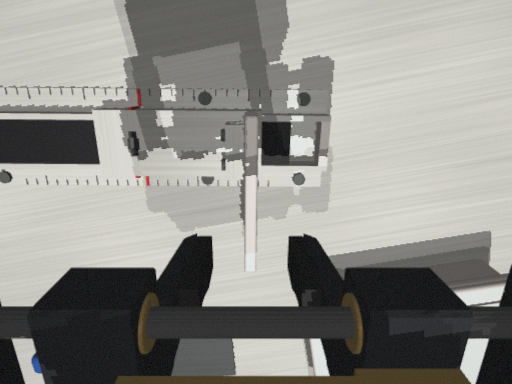

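carry_out:
  increments:
    - [[12, 40, 0], [0, 0, 0.02]]
    - [[25, 80, 0], [0, 0, 0.04]]
    - [[37, 120, 0], [0, 0, 0.06]]
    - [[50, 160, 0], [0, 0, 0.08]]
    - [[62, 200, 0], [0, 0, 0.09]]
    - [[75, 240, 0], [0, 0, 0.09]]
    - [[87, 280, 0], [0, 0, 0.09]]
    - [[96, 310, 0], [0, 0, 0.09]]
    - [[106, 329, 0], [0, 0, 0.09]]
    - [[106, 329, 0], [0, 0, 0.09]]
    - [[106, 329, 0], [0, 0, 0.09]]

```text
clock: 6.15
tool_pos: [0.5477, 0.3515, 0.1484]
tool_rot: [[-0.963, 0.27, -0.003], [0.27, 0.963, -0.002], [0.002, -0.003, -1.0]]
ft_force: [-0.8, -0.8, 0.3]
opening: 0.0396
```

```bash
python3 - <<'E'
from h import *
f=snap('wrist','w5')
b=f['pixels'].astype(int)
m=((b[...,0]-b[...,2]>40)&(b[...,0]-b[...,1]>20)).astype(np.uint8)
k,l,st,ce=cv2.connectedComponentsWithStats(m)
for i in range(1,k):
  if st[i,4]>30: print('blue',ce[i].round(1),st[i],ray(f,*ce[i],.071).round(4))
plan([.4807,.3646,.15],74.2)
E
```

```text
blue [245.8 105.9] [238  80  17  53 661] [0.4798 0.3673 0.071 ]
shift [68.59 -5.19 -1.17] rot [-0.0025 -0.0016  0.0011] | t 6.2 pos [0.5481 0.351  0.1487] q [ 30.5  16.5 100.   -0.   63.7 -43.8] F [-0.26 -0.42 -0.38] open 0.0393
```

View pics/w5.png

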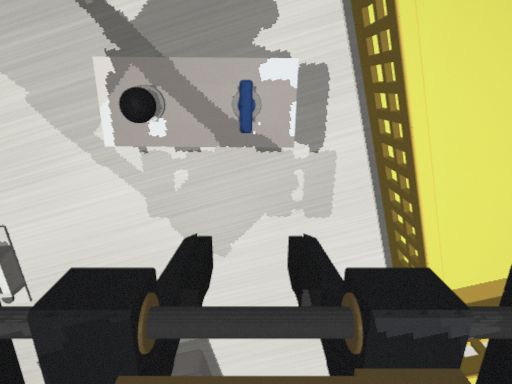

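The wing appears at (246,80)–(246,132), parallel to the tool's x axis, with the ball pin at (138,104). I'm going down onto the wing.

carry_out:
  increments:
    - [[35, -3, 0], [0, 0, 0]]
    - [[70, -3.5, 0], [0, 0, 0]]
    - [[70, -3.5, 10], [0, 0, 0]]
    - [[70, -3.5, 45], [0, 0, 0]]
    - [[70, -3.5, 80], [0, 0, 0]]
    - [[70, -3.5, 98], [0, 0, 0]]
    - [[70, -3.5, 104], [0, 0, 0]]
    - [[70, -3.5, 104], [0, 0, 0]]
    - [[70, -3.5, 104], [0, 0, 0]]

```text
clock: 7.1
tool_pos: [0.4818, 0.3678, 0.0472]
tool_rot: [[-0.962, 0.272, 0.001], [0.272, 0.962, 0.001], [-0.001, 0.001, -1.0]]
ft_force: [-0.5, 0.5, 1.4]
opening: 0.0394
```

```bash
python3 - <<'E'
from h import *
snap('wrist','w6'); f=snap('side','s6')
cv2.imwrite('pics/s6c.png',cv2.resize(f['pixels'][270:384,220:360],None,fx=4,fy=4))
plan([.4799,.3667,.044],74.2)
E
```

```text
shift [ 1.58 -2.13  3.85] rot [0.0022 0.0019 0.0005] | t 7.2 pos [0.482  0.3683 0.0479] q [ 35.   18.2 109.8  -0.   51.8 -39.2] F [-0.21 -0.27  0.67] open 0.0396
```

View pics/w6.png

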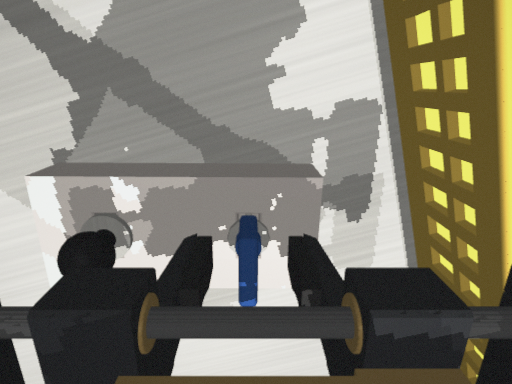

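View pics/s6c.png

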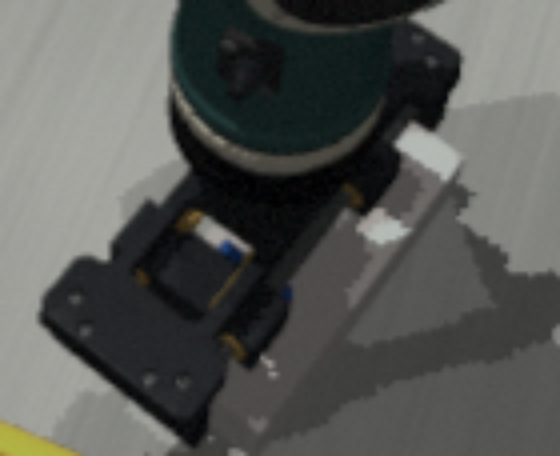

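carry_out:
  increments:
    - [[1.5, -0.5, 3], [0, 0, 0]]
    - [[1.5, -0.5, 3], [0, 0, 0]]

```text
clock: 7.4
tool_pos: [0.479, 0.3679, 0.0437]
tool_rot: [[-0.963, 0.271, 0.001], [0.271, 0.963, 0.0], [-0.0, 0.001, -1.0]]
ft_force: [0.3, 0.7, -0.8]
opening: 0.04
```

carry_out:
  increments:
    - [[1.5, -0.5, 0], [0, 0, 0]]
    - [[1.5, -0.5, 0], [0, 0, 0]]
    - [[1.5, -0.5, 0], [0, 0, 0]]
    - [[1.5, -0.5, 0], [0, 0, 0]]
    - [[1.5, -0.5, 0], [0, 0, 0]]
    - [[1.5, -0.5, 0], [0, 0, 0]]
  grip: 0.0
  force: 20

```text
clock: 8.0
tool_pos: [0.4774, 0.3677, 0.0433]
tool_rot: [[-0.962, 0.271, -0.0], [0.271, 0.962, 0.0], [0.0, 0.0, -1.0]]
ft_force: [-0.2, 0.1, 0.3]
opening: 0.0115
```

carry_out:
  increments:
    - [[0, 0, 0], [0, 0, 0]]
    - [[0, 0, -5], [0, 0, 0]]
    - [[0, 0, -20], [0, 0, 0]]
    - [[0, 0, -50], [0, 0, 0]]
    - [[0, 0, -80], [0, 0, 0]]
    - [[0, 0, -90], [0, 0, 0]]
    - [[0, 0, -90], [0, 0, 0]]

```text
clock: 8.7
tool_pos: [0.479, 0.3687, 0.1363]
tool_rot: [[-0.962, 0.271, 0.005], [0.271, 0.962, 0.003], [-0.004, 0.004, -1.0]]
ft_force: [0.4, -0.9, -0.6]
opening: 0.0113
```

```bash
python3 - <<'E'
from h import *
snap('wrist','w7'); f=snap('side','s7'); snap('top','t7')
cv2.imwrite('pics/s7c.png',cv2.resize(f['pixels'][230:384,200:360],None,fx=4,fy=4))
plan([.5427,-.0845,.12],79.2)
E
```

```text
shift [-186.24 -416.53   12.31] rot [-0.0018 -0.0015 -0.0863] | t 8.85 pos [0.4765 0.367  0.1318] q [ 35.2  12.4 107.1  -0.   60.7 -39. ] F [-0.19 -0.59 -1.64] open 0.0117
```

View pics/w7.png

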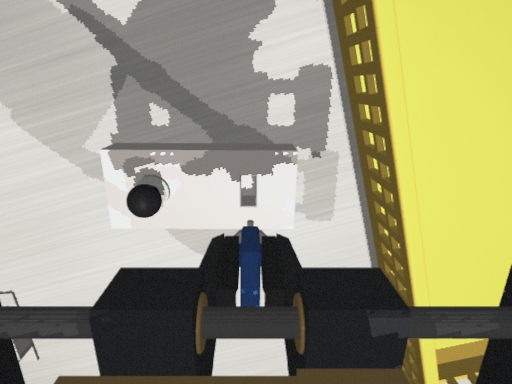

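View pics/s7c.png

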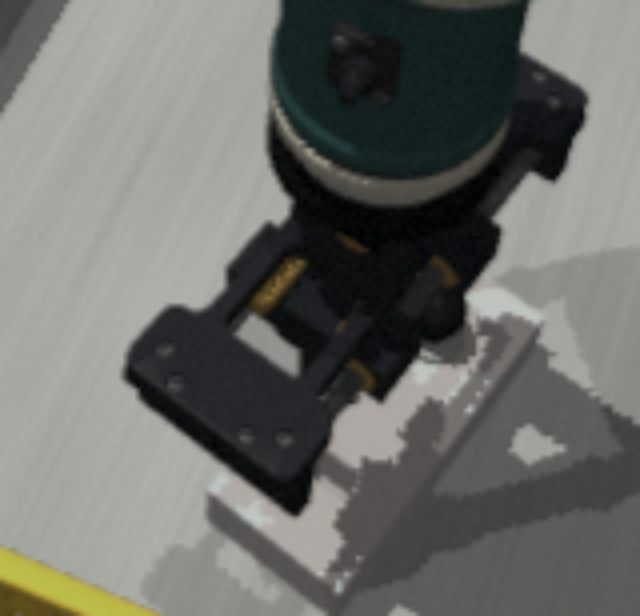

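```bash
python3 - <<'E'
from h import *
f=dict(np.load('w7.npz'))
cv2.imwrite('pics/w7c.png',cv2.resize(f['pixels'][205:315,205:300],None,fx=6,fy=6,interpolation=cv2.INTER_NEAREST)[:600])
s=sense(); R=s['tool_rot'];p=s['tool_pos']
for v in range(214,312,5): 
  print(v,[(R.T@(pt(f,u,v)-p)*1000).round(1).tolist() for u in (245,250,256)], f['pixels'][v,250])
c=-f['R'].T@f['t']; print(R.T@(c-p)*1000, f['R']@R)
E
```

```text
214 [[-25.1, -1.2, 100.1], [-25.2, 3.1, 100.1], [-25.3, 8.3, 100.3]] [227 233 235]
219 [[-29.6, -1.2, 99.4], [-29.8, 3.1, 100.0], [-29.6, 8.3, 99.4]] [208 214 217]
224 [[-35.1, -1.3, 101.0], [2.6, 2.6, 19.5], [-34.6, 8.4, 99.9]] [106 109 108]
229 [[12.8, -0.1, -8.6], [13.2, 2.4, -9.4], [12.4, 5.4, -7.7]] [73 46 28]
234 [[13.0, -0.1, -14.5], [13.2, 2.3, -14.8], [12.4, 5.2, -13.3]] [69 41 18]
239 [[13.2, -0.0, -20.0], [12.8, 2.3, -19.2], [13.1, 5.1, -19.9]] [73 42 23]
244 [[13.7, 0.0, -25.7], [13.1, 2.3, -24.5], [13.5, 4.9, -25.4]] [72 40 20]
249 [[13.4, 0.1, -29.7], [12.9, 2.2, -28.7], [13.0, 4.9, -28.9]] [74 44 25]
254 [[11.8, 0.1, -31.1], [12.5, 2.2, -32.3], [12.3, 4.8, -31.9]] [92 54 35]
259 [[10.1, 0.1, -32.4], [10.1, 2.2, -32.4], [9.5, 4.8, -31.4]] [90 51 29]
264 [[7.7, 0.1, -32.5], [6.6, 2.2, -30.7], [6.9, 4.8, -31.3]] [92 53 33]
269 [[4.5, 0.0, -31.4], [4.7, 2.2, -31.6], [4.9, 4.8, -32.0]] [91 52 29]
274 [[2.7, 0.0, -32.4], [3.1, 2.2, -33.0], [2.4, 4.9, -32.1]] [90 53 32]
279 [[-0.6, 0.0, -31.3], [0.5, 2.2, -33.0], [-0.5, 4.9, -31.6]] [92 54 36]
284 [[-2.6, 0.0, -32.2], [-2.9, 2.2, -31.8], [-3.3, 4.9, -31.2]] [91 51 30]
289 [[-5.5, 0.0, -31.8], [-5.5, 2.2, -31.8], [-5.6, 4.9, -31.8]] [91 54 29]
294 [[-8.4, -0.0, -31.5], [-8.0, 2.2, -32.1], [-7.9, 4.9, -32.2]] [93 53 33]
299 [[-9.7, -0.0, -33.4], [-11.3, 2.2, -31.2], [-11.2, 5.0, -31.4]] [92 53 34]
304 [[-13.8, -0.0, -31.6], [-13.6, 2.2, -31.8], [-13.9, 5.0, -31.4]] [91 51 29]
309 [[26.0, 0.6, -83.3], [25.1, 1.9, -82.2], [24.5, 3.5, -81.5]] [47 48 48]
[  80.74113945    1.38847001 -149.78967723] [[ 7.79281625e-04  9.99981395e-01 -6.05003706e-03]
 [-9.47226650e-01 -1.20128023e-03 -3.20562366e-01]
 [-3.20563670e-01  5.98056470e-03  9.47208090e-01]]
```

View pics/w7c.png

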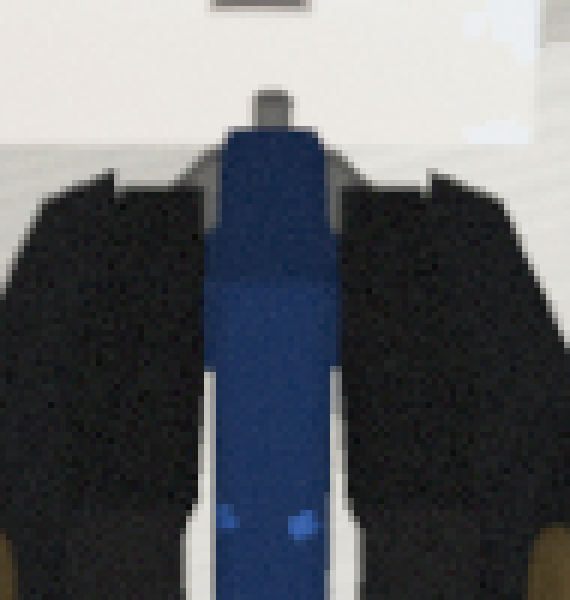

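```bash
python3 - <<'E'
from h import *
for n in ['w5','w6','w7']:
  f=dict(np.load(n+'.npz')); b=f['pixels'].astype(int)
  m=((b[...,0]-b[...,2]>30)&(b[...,0]-b[...,1]>15)); m=cv2.erode(m.astype(np.uint8),np.ones((3,3)))
  m[:, :225]=0; m[:,275:]=0
  vs,us=np.nonzero(m); P=np.array([pt(f,u,v) for u,v in zip(us,vs)])
  top=P[P[:,2]>np.percentile(P[:,2],90)-.004]
  ez=P[:,2].max(); a=np.radians(74.2); tx=np.array([-np.sin(a),np.cos(a),0]); ty=np.array([np.cos(a),np.sin(a),0])
  print(n,len(P),'topz',np.median(top[:,2]).round(4),'ty mid',(np.median(P@ty)*1000).round(1),'tx min/max of all',(P@tx*1000).min().round(1),np.percentile(P@tx*1000,98).round(1),'mean top',top.mean(0).round(4))
  cz=f['range_z'][330:350,225:275]
a=np.radians(74.2); ty=np.array([np.cos(a),np.sin(a),0]);tx=np.array([-np.sin(a),np.cos(a),0])
for p in ([.482,.3683],[.4774,.3677],[.4765,.367],[.4790,.3687]): print(np.dot(tx[:2],p)*1000,np.dot(ty[:2],p)*1000)
for i in range(4):
  pass
s=sense(); print(s['tool_pos'],s['ft_force'])
# forward of fingers in w7: depth on finger tops
f=dict(np.load('w7.npz')); R=s['tool_rot'];p=s['tool_pos']
for u,v in [(232,238),(236,240),(232,250),(232,270),(268,238),(264,240),(268,250),(225,237),(215,238)]: print((u,v),(R.T@(pt(f,u,v)-p)*1000).round(1))
E
```

```text
w5 544 topz 0.0706 ty mid 484.2 tx min/max of all -379.2 -346.1 mean top [0.48   0.367  0.0711]
w6 1519 topz 0.0706 ty mid 484.1 tx min/max of all -380.0 -343.9 mean top [0.4772 0.3679 0.0714]
w7 1331 topz 0.1635 ty mid 485.1 tx min/max of all -373.1 -345.2 mean top [0.4757 0.3695 0.164 ]
-363.508257896072 485.6239660903926
-359.24542327406164 483.79414615788846
-358.57002325281366 482.87554134008144
-360.5126918166679 485.19201254668263
[0.47650309 0.36695994 0.13180566] [-0.19408451 -0.58634703 -1.64323154]
(232, 238) [ 7.1 -6.8 -7.2]
(236, 240) [ 7.1 -4.7 -9.4]
(232, 250) [  7.1  -6.2 -19.3]
(232, 270) [  7.   -5.4 -35.9]
(268, 238) [ 6.4 11.6 -5.9]
(264, 240) [ 7.1  9.4 -9.4]
(268, 250) [  7.   10.8 -19.2]
(225, 237) [  6.8 -10.4  -5.5]
(215, 238) [  8.8 -15.  -10.4]
```

```bash
python3 - <<'E'
from h import *
f=dict(np.load('w4.npz')); b=f['pixels'].astype(int)
h=(b[128:160,120:148].max(2)<50); k,l,st,ce=cv2.connectedComponentsWithStats(h.astype(np.uint8))
for i in range(1,k):
  if st[i,4]>20: c=ce[i]+[120,128]; print(c,st[i],ray(f,*c,.028))
f=dict(np.load('t7.npz'))
cv2.imwrite('pics/t7r.png',cv2.resize(f['pixels'][195:275,260:380],None,fx=6,fy=6,interpolation=cv2.INTER_CUBIC))
plan([.5404,-.0846,.135],79.2)
E
```

```text
[135.07526882 142.86021505] [11  4  8 23 93] [ 0.54266984 -0.08322888  0.028     ]
shift [-184.03 -417.28   -2.68] rot [-0.0018 -0.0015 -0.0863] | t 8.85 pos [0.4765 0.367  0.1318] q [ 35.2  12.4 107.1  -0.   60.7 -39. ] F [-0.19 -0.59 -1.64] open 0.0117
```

View pics/t7r.png

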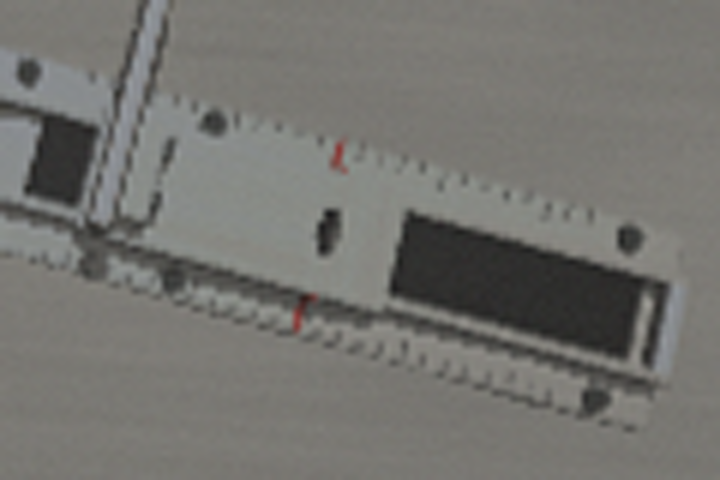

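carry_out:
  increments:
    - [[-10, -22, -2], [0, 0, 0]]
    - [[-28, -63, -4], [0, 0, -0.01]]
    - [[-47, -106, -4], [0, 0, -0.02]]
    - [[-66, -150, -4], [0, 0, -0.03]]
    - [[-85, -193, -4], [0, 0, -0.04]]
    - [[-104, -236, -4], [0, 0, -0.05]]
    - [[-123, -279, -4], [0, 0, -0.06]]
    - [[-142, -322, -4], [0, 0, -0.07]]
    - [[-160, -363, -4], [0, 0, -0.08]]
    - [[-175, -397, -4], [0, 0, -0.086]]
    - [[-184, -417, -4], [0, 0, -0.086]]
    - [[-184, -417, -4], [0, 0, -0.086]]

```text
clock: 10.05
tool_pos: [0.5404, -0.0861, 0.1353]
tool_rot: [[-0.982, 0.191, -0.003], [0.191, 0.982, -0.0], [0.003, -0.001, -1.0]]
ft_force: [-0.8, -0.4, -0.9]
opening: 0.0119
```

```bash
python3 - <<'E'
from h import *
f=dict(np.load('t7.npz')); print('tophole',ray(f,314.4,233.2,.028))
f=snap('wrist','w8')
plan([.5404,-.0846,.08],79.2)
E
```

```text
tophole [ 0.54326593 -0.08592492  0.028     ]
shift [-0.46 -0.07 55.32] rot [ 0.0003 -0.0035 -0.0032] | t 10.1 pos [ 0.5402 -0.0845  0.1353] q [-11.5   6.5 113.6   0.   60.1 -90.5] F [-0.19  0.4  -1.02] open 0.0115
```

View pics/w8.png

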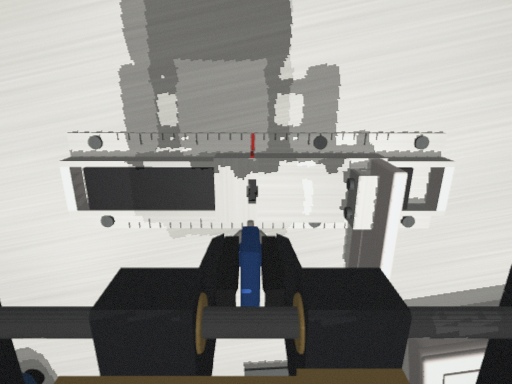

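The hole is clearly visible at (252,191), in line with the wing at column 250. Next I'll check its offset in the tool frame.

```bash
python3 - <<'E'
from h import *
f=dict(np.load('w8.npz')); s=sense();R=s['tool_rot'];p=s['tool_pos']
b=f['pixels'].astype(int)
h=(b[172:208,238:266].max(2)<70); k,l,st,ce=cv2.connectedComponentsWithStats(h.astype(np.uint8))
for i in range(1,k):
  if st[i,4]>20: c=ce[i]+[238,172]; print(c,st[i],ray(f,*c,.028),(R.T@(ray(f,*c,.028)-p)*1000).round(2))
for u,v in [(232,238),(236,240),(268,242),(264,240)]: print((u,v),(R.T@(pt(f,u,v)-p)*1000).round(1))
print([(R.T@(pt(f,250,v)-p)*1000).round(1)[[0,2]].tolist() for v in range(229,250,4)])
cv2.imwrite('pics/w8c.png',cv2.resize(f['pixels'][165:250,215:290],None,fx=7,fy=7,interpolation=cv2.INTER_NEAREST))
E
```

```text
[252.21582734 190.60431655] [ 10   8   9  21 139] [ 0.54260912 -0.08464632  0.028     ] [ -2.81   0.29 107.31]
(232, 238) [  7.9 -10.8  -1.6]
(236, 240) [ 8.  -8.6 -4.1]
(268, 242) [ 8.3  7.4 -6.7]
(264, 240) [ 8.2  5.5 -4.4]
[[14.4, -4.7], [14.7, -9.7], [14.1, -12.9], [13.9, -16.5], [14.1, -20.7], [15.0, -25.9]]
```

View pics/w8c.png

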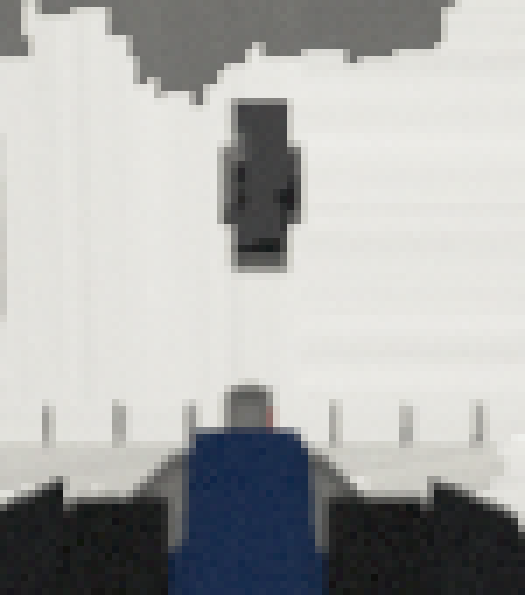

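carry_out:
  increments:
    - [[0.5, 1, 10], [0, 0, 0]]
    - [[1, 1.7, 35], [0, 0, 0]]
    - [[1, 1.7, 55], [0, 0, 0]]
    - [[1, 1.7, 65], [0, 0, 0]]
    - [[1, 1.7, 68], [0, 0, 0]]
    - [[1, 1.7, 68], [0, 0, 0]]
    - [[1, 1.7, 68], [0, 0, 0]]
    - [[1, 1.7, 68], [0, 0, 0]]

```text
clock: 10.9
tool_pos: [0.5417, -0.0818, 0.0704]
tool_rot: [[-0.982, 0.187, 0.002], [0.187, 0.982, -0.0], [-0.002, -0.0, -1.0]]
ft_force: [-0.6, -0.1, -1.0]
opening: 0.0116
```

```bash
python3 - <<'E'
from h import *
f=snap('side','s9'); g=snap('wrist','w9')
cv2.imwrite('pics/s9c.png',cv2.resize(f['pixels'][110:230,260:375],None,fx=5,fy=5,interpolation=cv2.INTER_CUBIC))
cv2.imwrite('pics/w9c.png',cv2.resize(g['pixels'][150:300,170:330],None,fx=4,fy=4,interpolation=cv2.INTER_CUBIC))
plan([.5404,-.0846,.066],79.2)
E
```

```text
shift [ 0.55 -2.8   4.23] rot [ 0.      0.0018 -0.0004] | t 11.0 pos [ 0.5415 -0.082   0.0702] q [-11.2  10.9 116.4   0.   52.6 -90.4] F [-0.07  0.09 -0.24] open 0.0115
```

View pics/s9c.png

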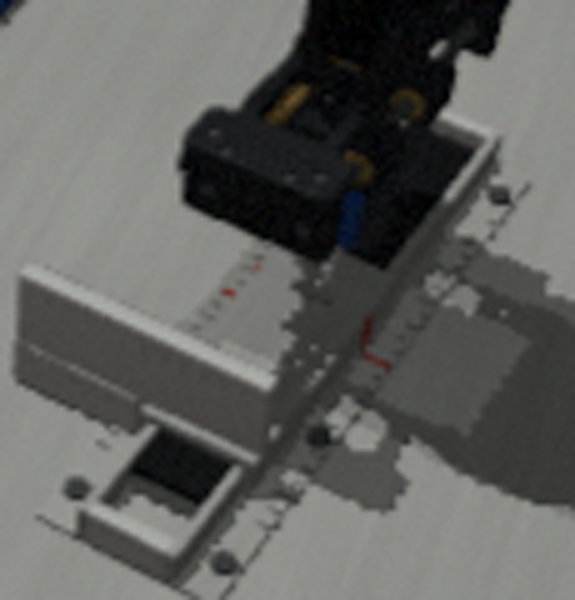

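View pics/w9c.png

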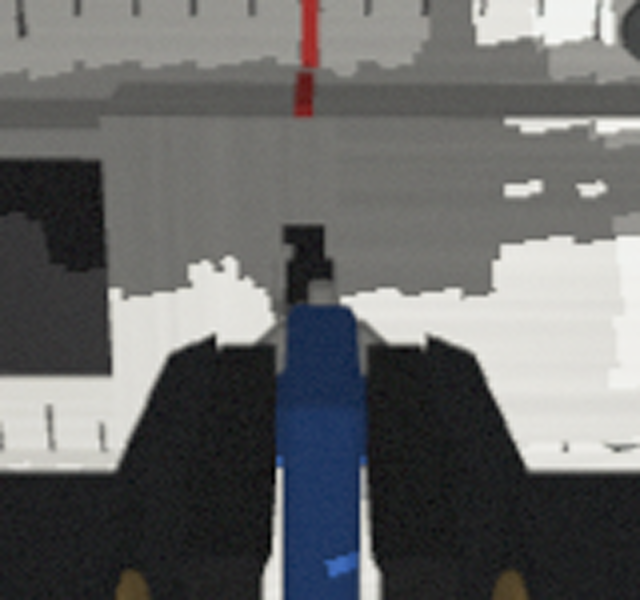

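carry_out:
  increments:
    - [[1, -2.8, 2], [0, 0, 0]]
    - [[1, -2.8, 5], [0, 0, 0]]
    - [[1, -2.8, 5], [0, 0, 0]]
    - [[1, -2.8, 5], [0, 0, 0]]

```text
clock: 11.4
tool_pos: [0.539, -0.0844, 0.064]
tool_rot: [[-0.982, 0.188, -0.0], [0.188, 0.982, 0.0], [0.0, 0.0, -1.0]]
ft_force: [0.8, -1.0, -0.0]
opening: 0.0116
```

```bash
python3 - <<'E'
from h import *
g=snap('wrist','w10')
cv2.imwrite('pics/w10c.png',cv2.resize(g['pixels'][180:280,200:300],None,fx=6,fy=6,interpolation=cv2.INTER_CUBIC))
plan([.5404,-.0846,.056],79.2)
E
```

```text
shift [-1.34  0.02  8.1 ] rot [-0.     -0.0002 -0.0004] | t 11.45 pos [ 0.5391 -0.0844  0.0641] q [-11.5  11.2 116.8  -0.   52.  -90.7] F [ 0.48  0.24 -0.69] open 0.0119
```

View pics/w10c.png

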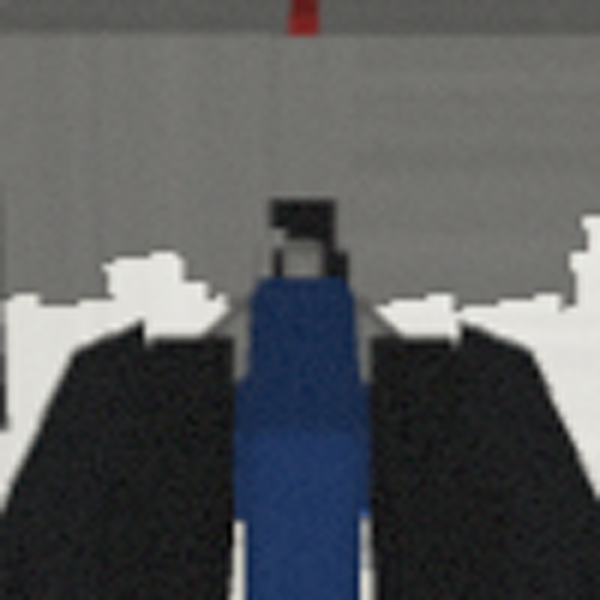

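carry_out:
  increments:
    - [[-0.7, 0.2, 1], [0, 0, 0]]
    - [[-0.7, 0.2, 2], [0, 0, 0]]
    - [[-0.7, 0.2, 3], [0, 0, 0]]
    - [[-0.7, 0.2, 4], [0, 0, 0]]
    - [[-0.7, 0.2, 5], [0, 0, 0]]
    - [[-0.7, 0.2, 5], [0, 0, 0]]

```text
clock: 12.05
tool_pos: [0.5398, -0.0842, 0.059]
tool_rot: [[-0.982, 0.188, -0.0], [0.188, 0.982, 0.0], [0.0, 0.0, -1.0]]
ft_force: [-0.7, -0.7, -0.7]
opening: 0.0113
```

carry_out:
  increments:
    - [[0, 0, 0.7], [0, 0, 0]]
    - [[0, 0, 1.4], [0, 0, 0]]
    - [[0, 0, 2], [0, 0, 0]]
    - [[0, 0, 2.5], [0, 0, 0]]
    - [[0, 0, 2.5], [0, 0, 0]]

```text
clock: 12.55
tool_pos: [0.5398, -0.0843, 0.0566]
tool_rot: [[-0.982, 0.188, -0.0], [0.188, 0.982, 0.0], [0.0, -0.0, -1.0]]
ft_force: [-0.7, -0.5, -1.2]
opening: 0.0116
```

carry_out:
  increments:
    - [[0, 0, 0.5], [0, 0, 0]]
    - [[0, 0, 1], [0, 0, 0]]
    - [[0, 0, 1.5], [0, 0, 0]]
    - [[0, 0, 1.5], [0, 0, 0]]

```text
clock: 12.95
tool_pos: [0.5404, -0.0844, 0.0557]
tool_rot: [[-0.982, 0.188, 0.001], [0.188, 0.982, -0.0], [-0.001, -0.0, -1.0]]
ft_force: [-0.3, 0.4, 1.3]
opening: 0.0117
```

carry_out:
  increments:
    - [[0, 0, 0.5], [0, 0, 0]]
    - [[0, 0, 1], [0, 0, 0]]
    - [[0, 0, 1], [0, 0, 0]]

```text
clock: 13.25
tool_pos: [0.5412, -0.0845, 0.0555]
tool_rot: [[-0.982, 0.188, 0.003], [0.188, 0.982, -0.001], [-0.003, -0.0, -1.0]]
ft_force: [-0.1, 0.6, 6.6]
opening: 0.0117
```

carry_out:
  increments:
    - [[0, -0.6, 0], [0, 0, 0]]
    - [[0, -1.2, 0], [0, 0, 0]]
    - [[0, -1.8, 0], [0, 0, 0]]
    - [[0, -2.4, 0], [0, 0, 0]]
    - [[0, -3, 0], [0, 0, 0]]
    - [[0, -3.6, 0], [0, 0, 0]]
    - [[0, -4, 0], [0, 0, 0]]
    - [[0, -4, 0], [0, 0, 0]]

```text
clock: 14.05
tool_pos: [0.5405, -0.0874, 0.0554]
tool_rot: [[-0.982, 0.188, 0.003], [0.188, 0.982, 0.001], [-0.002, 0.002, -1.0]]
ft_force: [1.1, 2.9, 6.3]
opening: 0.0115
```

carry_out:
  increments:
    - [[0, -0.7, 0], [0, 0, 0]]
    - [[0, -1.4, 0], [0, 0, 0]]
    - [[0, -2.1, 0], [0, 0, 0]]
    - [[0, -2.8, 0], [0, 0, 0]]
    - [[0, -3.5, 0], [0, 0, 0]]
    - [[0, -4, 0], [0, 0, 0]]
    - [[0, -4, 0], [0, 0, 0]]

```text
clock: 14.75
tool_pos: [0.5393, -0.0918, 0.0549]
tool_rot: [[-0.982, 0.188, 0.002], [0.188, 0.982, 0.0], [-0.002, 0.001, -1.0]]
ft_force: [1.0, 3.6, 4.9]
opening: 0.0116
```

```bash
python3 - <<'E'
from h import *
g=snap('wrist','w11')
cv2.imwrite('pics/w11c.png',cv2.resize(g['pixels'][120:280,170:330],None,fx=3.7,fy=3.7,interpolation=cv2.INTER_CUBIC))
plan([.5404,-.0846,.056],79.2)
E
```

```text
shift [ 0.14  7.38 -1.22] rot [ 0.0006  0.0014 -0.0005] | t 14.8 pos [ 0.5391 -0.0919  0.0548] q [-12.3  12.  117.    0.   50.9 -91.5] F [1.82 4.13 4.88] open 0.0116
```

View pics/w11c.png

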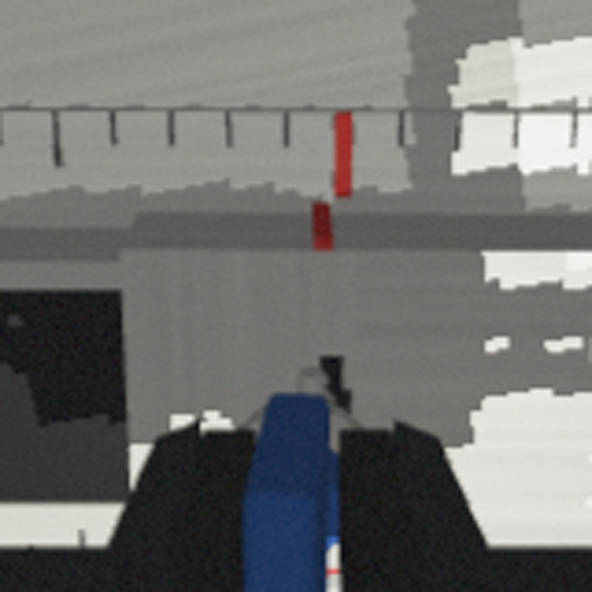

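The screw has leaned over in the pads: the wing top is at the left, and the pin at (312,375) sits left of the slot at (333,375). A 20 N grip is too soft, so I'll go back a little, lighten the downward force and grip harder.

carry_out:
  increments:
    - [[0, 1.5, -1], [0, 0, 0]]
    - [[0, 2.5, -1.5], [0, 0, 0]]
    - [[0, 2.5, -1.5], [0, 0, 0]]
    - [[0, 2.5, -1.5], [0, 0, 0]]
    - [[0, 2.5, -1.5], [0, 0, 0]]
  grip: 0
  force: 60

```text
clock: 15.3
tool_pos: [0.5383, -0.0898, 0.0552]
tool_rot: [[-0.982, 0.188, -0.001], [0.188, 0.982, -0.0], [0.001, -0.0, -1.0]]
ft_force: [-0.6, 0.1, -1.2]
opening: 0.009
```

```bash
python3 - <<'E'
from h import *
g=snap('wrist','w12')
cv2.imwrite('pics/w12c.png',cv2.resize(g['pixels'][120:280,170:330],None,fx=3.7,fy=3.7,interpolation=cv2.INTER_CUBIC))
plan([.5404,-.0846,.056],79.2)
E
```

```text
shift [-0.99  5.52 -0.66] rot [-0.0003 -0.0009 -0.0003] | t 15.35 pos [ 0.5384 -0.0898  0.0553] q [-12.1  12.  117.   -0.   51.1 -91.2] F [ 0.11 -0.48 -0.71] open 0.0086
```

View pics/w12c.png

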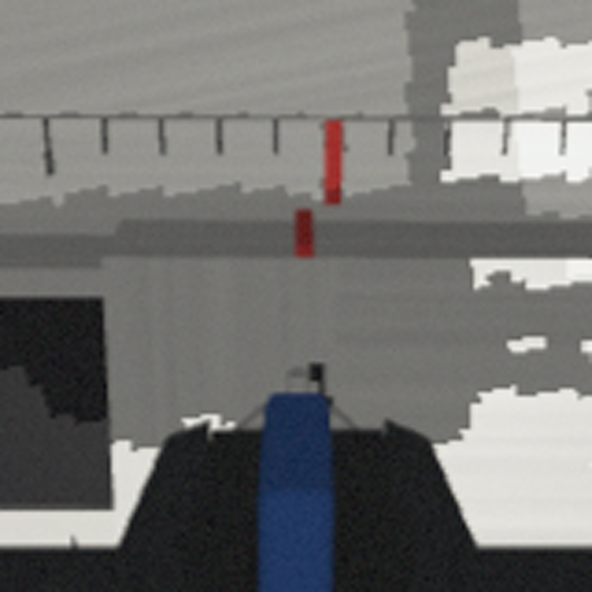

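```bash
python3 - <<'E'
from h import *
for n in ['w8','w10','w11','w12']:
  f=dict(np.load(n+'.npz'))
  wt=np.median([pt(f,u,v)[2] for u in range(247,253) for v in range(262,285,3)])
  pl=np.median([pt(f,u,v)[2] for u in range(222,240) for v in range(196,215,3)])
  c=(-f['R'].T@f['t'])[2]
  fin=[pt(f,u,v)[2] for u in (225,275) for v in (262,270)]
  print(n,'wingtop',wt.round(4),'plate',pl.round(4),'diff',(wt-pl).round(4),'cam z',c.round(4),'fingers',np.round(fin,4))
f=dict(np.load('w12.npz'))
for v in (216,218,220,222,224): print(v,[(u,(pt(f,u,v)[2]*1000).round(0)) for u in range(240,262,2)])
cv2.imwrite('pics/w12d.png',cv2.resize(f['pixels'][205:245,225:275],None,fx=12,fy=12,interpolation=cv2.INTER_NEAREST))
E
```

```text
w8 wingtop 0.1628 plate 0.0277 diff 0.1351 cam z 0.2813 fingers [0.1607 0.1663 0.1591 0.1673]
w10 wingtop 0.0914 plate 0.0279 diff 0.0636 cam z 0.2098 fingers [0.0886 0.096  0.0902 0.0949]
w11 wingtop 0.0824 plate 0.0277 diff 0.0547 cam z 0.2005 fingers [0.0806 0.0876 0.0803 0.0857]
w12 wingtop 0.0828 plate 0.0278 diff 0.055 cam z 0.2011 fingers [0.081  0.0869 0.0805 0.087 ]
216 [(240, np.float64(28.0)), (242, np.float64(28.0)), (244, np.float64(27.0)), (246, np.float64(28.0)), (248, np.float64(28.0)), (250, np.float64(27.0)), (252, np.float64(29.0)), (254, np.float64(28.0)), (256, np.float64(29.0)), (258, np.float64(27.0)), (260, np.float64(28.0))]
218 [(240, np.float64(28.0)), (242, np.float64(27.0)), (244, np.float64(27.0)), (246, np.float64(4.0)), (248, np.float64(3.0)), (250, np.float64(2.0)), (252, np.float64(2.0)), (254, np.float64(21.0)), (256, np.float64(22.0)), (258, np.float64(28.0)), (260, np.float64(29.0))]
220 [(240, np.float64(28.0)), (242, np.float64(27.0)), (244, np.float64(28.0)), (246, np.float64(3.0)), (248, np.float64(29.0)), (250, np.float64(29.0)), (252, np.float64(29.0)), (254, np.float64(21.0)), (256, np.float64(22.0)), (258, np.float64(28.0)), (260, np.float64(28.0))]
222 [(240, np.float64(28.0)), (242, np.float64(27.0)), (244, np.float64(28.0)), (246, np.float64(3.0)), (248, np.float64(31.0)), (250, np.float64(31.0)), (252, np.float64(31.0)), (254, np.float64(21.0)), (256, np.float64(22.0)), (258, np.float64(29.0)), (260, np.float64(29.0))]
224 [(240, np.float64(28.0)), (242, np.float64(28.0)), (244, np.float64(28.0)), (246, np.float64(2.0)), (248, np.float64(30.0)), (250, np.float64(31.0)), (252, np.float64(31.0)), (254, np.float64(4.0)), (256, np.float64(22.0)), (258, np.float64(28.0)), (260, np.float64(28.0))]
```

View pics/w12d.png

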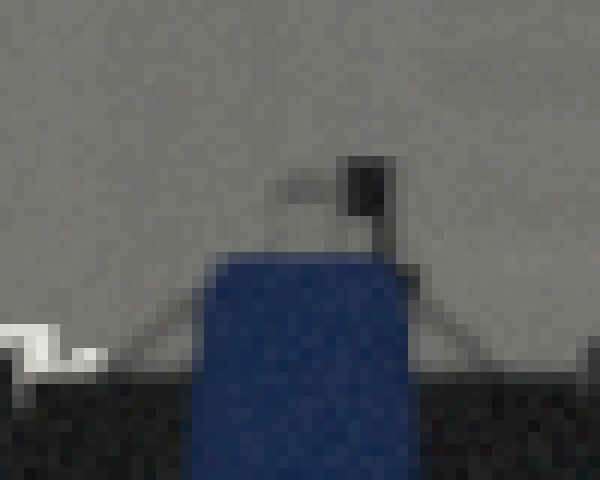

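Through the stop's slot (columns 246–257), the range image shows the rail floor (z≈3 mm) at columns 246–252 and the strip (22 mm) at 254–256. So the keyhole lies about 1–2 mm further to -y. I'll move there and press lightly.

carry_out:
  increments:
    - [[0, -0.7, 0], [0, 0, 0]]
    - [[0, -1.3, 0], [0, 0, 0]]
    - [[0, -1.3, 0.5], [0, 0, 0]]
    - [[0, -1.3, 1], [0, 0, 0]]
    - [[0, -1.3, 1.5], [0, 0, 0]]
    - [[0, -1.3, 2], [0, 0, 0]]
    - [[0, -1.3, 2], [0, 0, 0]]

```text
clock: 16.05
tool_pos: [0.5389, -0.0909, 0.0538]
tool_rot: [[-0.982, 0.188, 0.0], [0.188, 0.982, 0.0], [-0.0, 0.0, -1.0]]
ft_force: [0.0, 2.2, 0.5]
opening: 0.0093
```

carry_out:
  increments:
    - [[0, -0.3, 0.5], [0, 0, 0]]
    - [[0, -0.5, 1], [0, 0, 0]]
    - [[0, -0.5, 1.5], [0, 0, 0]]
    - [[0, -0.5, 2], [0, 0, 0]]
    - [[0, -0.5, 2], [0, 0, 0]]

```text
clock: 16.55
tool_pos: [0.5385, -0.0914, 0.0516]
tool_rot: [[-0.982, 0.188, -0.0], [0.188, 0.982, 0.0], [0.0, -0.0, -1.0]]
ft_force: [-0.3, 1.1, 1.0]
opening: 0.0089
```

```bash
cat > look.py <<'E'
from h import *
import sys
n=sys.argv[1]
f=snap('wrist',n)
v0=int(sys.argv[2]) if len(sys.argv)>2 else 205
cv2.imwrite(f'pics/{n}d.png',cv2.resize(f['pixels'][v0:v0+40,225:275],None,fx=12,fy=12,interpolation=cv2.INTER_NEAREST))
for v in range(v0+6,v0+24,2): print(v,[int((pt(f,u,v)[2]*1000).round(0)) for u in range(240,264)])
wt=np.median([pt(f,u,v)[2] for u in range(247,253) for v in range(262,285,3)]); print('wingtop',wt)
plan([.5404,-.0846,.04],79.2)
E
python3 look.py w13
```

```text
211 [27, 28, 28, 29, 28, 28, 28, 28, 28, 27, 28, 27, 27, 28, 29, 26, 28, 27, 29, 27, 28, 27, 27, 28]
213 [27, 27, 27, 29, 28, 28, 28, 28, 29, 28, 27, 27, 29, 29, 28, 28, 28, 28, 27, 28, 28, 27, 28, 28]
215 [26, 28, 28, 28, 29, 28, 27, 28, 28, 28, 28, 28, 27, 28, 28, 28, 28, 29, 28, 28, 27, 27, 27, 28]
217 [28, 28, 28, 29, 27, 27, 26, 29, 27, 29, 28, 28, 29, 28, 27, 28, 28, 27, 27, 28, 28, 27, 28, 28]
219 [28, 28, 28, 27, 28, 28, 28, 28, 28, 27, 28, 28, 28, 27, 29, 27, 28, 27, 29, 27, 27, 27, 30, 28]
221 [27, 30, 29, 28, 28, 28, 28, 27, 25, 27, 27, 26, 27, 26, 2, 2, 23, 21, 23, 28, 28, 28, 28, 27]
223 [27, 28, 28, 27, 28, 27, 27, 27, 28, 29, 28, 27, 27, 26, 2, 3, 22, 22, 24, 28, 27, 27, 197, 27]
225 [27, 28, 28, 28, 27, 28, 28, 27, 27, 28, 28, 28, 28, 25, 2, 2, 3, 2, 23, 27, 29, 28, 27, 28]
227 [28, 28, 53, 53, 55, 55, 55, 54, 54, 54, 54, 53, 54, 54, 53, 53, 52, 53, 21, 28, 28, 27, 28, 29]
wingtop 0.07912622011714036
shift [-0.63  7.09 11.61] rot [-0.     -0.0002 -0.0003] | t 16.6 pos [ 0.5384 -0.0914  0.0516] q [-12.3  12.3 117.1  -0.   50.6 -91.4] F [-0.18  1.91  0.08] open 0.0091
```

View pics/w13d.png

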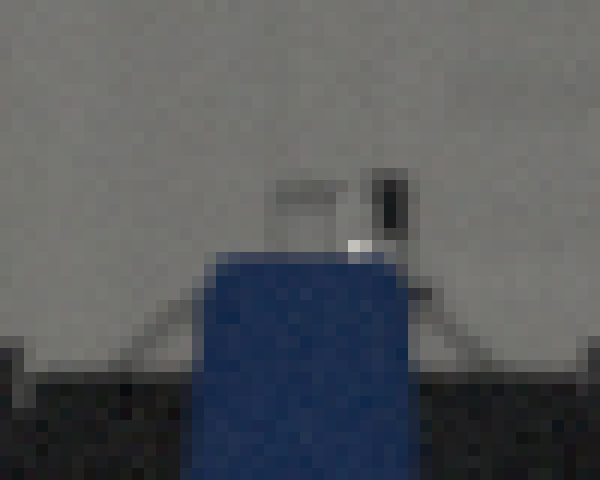

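The tip is already about 4 mm into the strip with almost no force. I'll continue downward gently.

carry_out:
  increments:
    - [[0, -0.2, 0.7], [0, 0, 0]]
    - [[0, -0.2, 1.4], [0, 0, 0]]
    - [[0, -0.2, 2.1], [0, 0, 0]]
    - [[0, -0.2, 2.8], [0, 0, 0]]
    - [[0, -0.2, 3], [0, 0, 0]]

```text
clock: 17.1
tool_pos: [0.5385, -0.0916, 0.0486]
tool_rot: [[-0.982, 0.188, -0.0], [0.188, 0.982, 0.0], [0.0, -0.0, -1.0]]
ft_force: [0.9, 1.9, 0.9]
opening: 0.0089
```

carry_out:
  increments:
    - [[0, 0, 0.7], [0, 0, 0]]
    - [[0, 0, 1.4], [0, 0, 0]]
    - [[0, 0, 2.1], [0, 0, 0]]
    - [[0, 0, 2.8], [0, 0, 0]]
    - [[0, 0, 3], [0, 0, 0]]

```text
clock: 17.6
tool_pos: [0.5385, -0.0916, 0.0456]
tool_rot: [[-0.982, 0.188, -0.0], [0.188, 0.982, 0.0], [0.0, 0.0, -1.0]]
ft_force: [0.8, 0.9, 0.6]
opening: 0.0092
```

carry_out:
  increments:
    - [[0, 0, 0.7], [0, 0, 0]]
    - [[0, 0, 1.4], [0, 0, 0]]
    - [[0, 0, 2.1], [0, 0, 0]]
    - [[0, 0, 2.8], [0, 0, 0]]
    - [[0, 0, 3.5], [0, 0, 0]]
    - [[0, 0, 4], [0, 0, 0]]
    - [[0, 0, 4], [0, 0, 0]]

```text
clock: 18.3
tool_pos: [0.5385, -0.0916, 0.0416]
tool_rot: [[-0.982, 0.188, -0.0], [0.188, 0.982, 0.0], [0.0, -0.0, -1.0]]
ft_force: [0.7, 0.8, 0.6]
opening: 0.0093
```

```bash
python3 look.py w14
```

```text
211 [27, 28, 27, 27, 28, 29, 28, 28, 28, 28, 27, 28, 28, 28, 28, 26, 27, 27, 28, 27, 27, 28, 28, 27]
213 [28, 28, 28, 27, 28, 28, 187, 27, 27, 28, 28, 27, 29, 28, 27, 28, 28, 28, 27, 29, 27, 27, 27, 28]
215 [27, 28, 28, 29, 28, 27, 27, 28, 28, 27, 27, 27, 28, 28, 26, 29, 28, 28, 27, 27, 27, 28, 28, 28]
217 [27, 28, 28, 27, 27, 29, 28, 27, 28, 27, 28, 28, 28, 27, 28, 28, 28, 27, 27, 27, 27, 27, 28, 28]
219 [27, 29, 28, 29, 27, 27, 28, 27, 27, 28, 27, 27, 28, 29, 28, 28, 28, 28, 27, 28, 27, 29, 28, 28]
221 [28, 28, 28, 29, 27, 27, 28, 26, 28, 28, 27, 28, 27, 28, 28, 27, 28, 28, 28, 29, 28, 28, 28, 27]
223 [28, 26, 28, 27, 28, 28, 28, 28, 29, 27, 27, 28, 27, 28, 28, 29, 27, 28, 27, 29, 28, 28, 28, 27]
225 [28, 28, 28, 28, 29, 29, 28, 27, 27, 28, 187, 28, 28, 28, 29, 28, 27, 28, 27, 28, 28, 27, 27, 27]
227 [28, 28, 43, 43, 43, 44, 44, 44, 44, 44, 43, 44, 44, 43, 44, 44, 44, 43, 22, 28, 28, 28, 28, 27]
wingtop 0.06913502576248406
shift [-0.61  7.26  1.61] rot [-0.     -0.0001 -0.0003] | t 18.35 pos [ 0.5384 -0.0916  0.0416] q [-12.3  13.1 117.4  -0.   49.5 -91.5] F [ 0.46  2.02 -0.8 ] open 0.0094
```

View pics/w14.png

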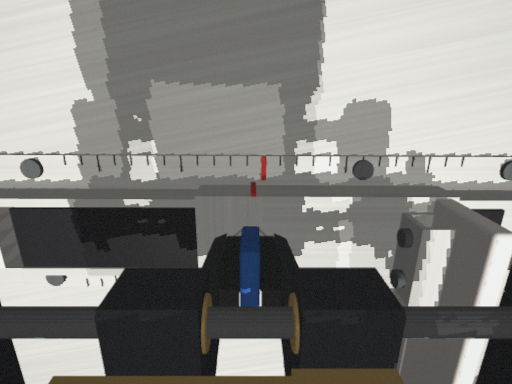

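carry_out:
  increments:
    - [[0, 0, 0.6], [0, 0, 0]]
    - [[0, 0, 1.2], [0, 0, 0]]
    - [[0, 0, 1.8], [0, 0, 0]]
    - [[0, 0, 2.2], [0, 0, 0]]
    - [[0, 0, 2.2], [0, 0, 0]]

```text
clock: 18.85
tool_pos: [0.5385, -0.0916, 0.0394]
tool_rot: [[-0.982, 0.188, -0.0], [0.188, 0.982, -0.0], [0.0, -0.0, -1.0]]
ft_force: [0.2, 1.8, -0.4]
opening: 0.0092
```

carry_out:
  increments:
    - [[0, 0, 0.4], [0, 0, 0]]
    - [[0, 0, 0.8], [0, 0, 0]]
    - [[0, 0, 1.2], [0, 0, 0]]
    - [[0, 0, 1.2], [0, 0, 0]]

```text
clock: 19.25
tool_pos: [0.5386, -0.0917, 0.0392]
tool_rot: [[-0.982, 0.188, 0.0], [0.188, 0.982, -0.0], [-0.0, -0.0, -1.0]]
ft_force: [-1.3, 1.9, 6.5]
opening: 0.0093
```

```bash
python3 - <<'E'
from h import *
f=dict(np.load('w14.npz')); s=sense();R=s['tool_rot'];p=s['tool_pos']
w=[(R.T@(pt(f,u,v)-p)*1000) for u in range(246,255) for v in range(229,247,2)]
print('wing end',np.median(w,0).round(1))
l=[(R.T@(pt(f,u,v)-p)*1000) for u in range(226,236) for v in range(242,260,3)]
r=[(R.T@(pt(f,u,v)-p)*1000) for u in range(264,274) for v in range(242,260,3)]
print(np.median(l,0).round(1),np.median(r,0).round(1))
th=np.radians(np.arange(8,97,8))
print(np.c_[np.degrees(th),-3+3*np.cos(th),3*np.sin(th),th].round(3))
E
```

```text
wing end [ 15.1   0.  -15.8]
[  9.   -9.2 -16.8] [  9.1   8.8 -17.1]
[[ 8.000e+00 -2.900e-02  4.180e-01  1.400e-01]
 [ 1.600e+01 -1.160e-01  8.270e-01  2.790e-01]
 [ 2.400e+01 -2.590e-01  1.220e+00  4.190e-01]
 [ 3.200e+01 -4.560e-01  1.590e+00  5.590e-01]
 [ 4.000e+01 -7.020e-01  1.928e+00  6.980e-01]
 [ 4.800e+01 -9.930e-01  2.229e+00  8.380e-01]
 [ 5.600e+01 -1.322e+00  2.487e+00  9.770e-01]
 [ 6.400e+01 -1.685e+00  2.696e+00  1.117e+00]
 [ 7.200e+01 -2.073e+00  2.853e+00  1.257e+00]
 [ 8.000e+01 -2.479e+00  2.954e+00  1.396e+00]
 [ 8.800e+01 -2.895e+00  2.998e+00  1.536e+00]
 [ 9.600e+01 -3.314e+00  2.984e+00  1.676e+00]]
```

carry_out:
  increments:
    - [[0, 0, -0.7], [0, 0, 0]]
    - [[0, 0.3, -0.7], [0, 0, 0.1]]
    - [[-0.1, 0.6, -0.7], [0, 0, 0.2]]
    - [[-0.1, 0.9, -0.7], [0, 0, 0.3]]
    - [[-0.2, 1.2, -0.7], [0, 0, 0.4]]
    - [[-0.4, 1.4, -0.7], [0, 0, 0.5]]
    - [[-0.5, 1.7, -0.7], [0, 0, 0.6]]
    - [[-0.7, 1.9, -0.7], [0, 0, 0.7]]
    - [[-0.7, 1.9, -0.7], [0, 0, 0.7]]

```text
clock: 20.15
tool_pos: [0.5405, -0.0901, 0.0393]
tool_rot: [[-0.63, 0.776, 0.002], [0.776, 0.63, -0.0], [-0.002, 0.001, -1.0]]
ft_force: [3.2, 1.4, 0.2]
opening: 0.0091
```

carry_out:
  increments:
    - [[0, 0.3, 0], [0, 0, 0.1]]
    - [[-0.1, 0.6, 0], [0, 0, 0.2]]
    - [[-0.1, 0.9, 0], [0, 0, 0.3]]
    - [[-0.2, 1.2, 0], [0, 0, 0.4]]
    - [[-0.4, 1.4, 0], [0, 0, 0.5]]
    - [[-0.5, 1.7, 0], [0, 0, 0.6]]
    - [[-0.7, 1.9, 0], [0, 0, 0.7]]
    - [[-0.9, 2.1, 0], [0, 0, 0.8]]
    - [[-1, 2.2, 0], [0, 0, 0.83]]
    - [[-1, 2.2, 0], [0, 0, 0.83]]

```text
clock: 21.15
tool_pos: [0.5427, -0.0896, 0.0393]
tool_rot: [[0.145, 0.989, 0.002], [0.989, -0.145, -0.001], [-0.0, 0.002, -1.0]]
ft_force: [2.3, 0.9, 1.6]
opening: 0.0089
```

```bash
python3 - <<'E'
from h import *
s=sense(); print(s['ft_force'],s['torque'],s['tool_rot'][:,1],s['qpos'])
f=snap('side','s15'); g=snap('wrist','w15')
cv2.imwrite('pics/s15c.png',cv2.resize(f['pixels'][110:230,260:375],None,fx=5,fy=5,interpolation=cv2.INTER_CUBIC))
E
```

```text
[2.25051805 0.93820731 1.5607014 ] [ 0.04685747 -0.338585    0.03448125] [ 0.98939179 -0.14526247  0.00164593] [-1.19645604e+01  1.35784030e+01  1.17071129e+02 -1.61792315e-02
  4.92552031e+01 -3.60150540e+00]
```

View pics/w15.png

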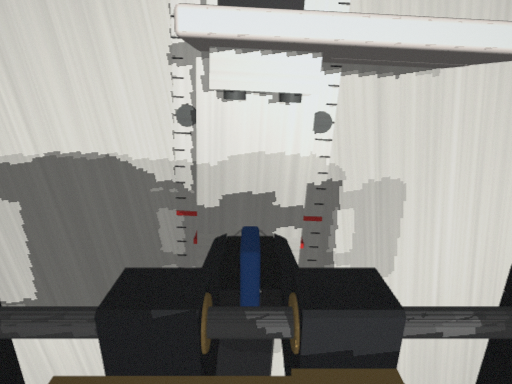

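The screw has turned about 88° with low forces, and the wing is still aligned with the tool (250,228–305). Now I release and retreat.

carry_out:
  increments:
    - [[0, 0, 0], [0, 0, 0]]
    - [[0, 0, 0], [0, 0, 0]]
    - [[0, 0, 0], [0, 0, 0]]
    - [[0, 0, 0], [0, 0, 0]]
    - [[0, 0, -5], [0, 0, 0]]
    - [[0, 0, -20], [0, 0, 0]]
    - [[0, 0, -50], [0, 0, 0]]
    - [[50, 0, -90], [0, 0, 0]]
    - [[-40, 0, -120], [0, 0, 0]]
    - [[-40, 0, -120], [0, 0, 0]]
    - [[-40, 0, -120], [0, 0, 0]]
  grip: 0.35

```text
clock: 22.35
tool_pos: [0.5385, -0.1314, 0.1641]
tool_rot: [[0.148, 0.989, 0.008], [0.989, -0.148, -0.004], [-0.002, 0.008, -1.0]]
ft_force: [-0.5, 0.5, -0.2]
opening: 0.0311
```

```bash
python3 - <<'E'
from h import *
s=sense(); print(s['clock'],s['tool_pos'],s['ft_force'])
g=snap('wrist','w16'); f=snap('side','s16'); snap('top','t16')
cv2.imwrite('pics/s16c.png',cv2.resize(f['pixels'][110:230,260:375],None,fx=5,fy=5,interpolation=cv2.INTER_CUBIC))
b=g['pixels'].astype(int); m=((b[...,0]-b[...,2]>30)&(b[...,0]-b[...,1]>15)).astype(np.uint8)
k,l,st,ce=cv2.connectedComponentsWithStats(m)
for i in range(1,k):
  if st[i,4]>100:
    P=np.array([pt(g,u,v) for v,u in zip(*np.nonzero(cv2.erode((l==i).astype(np.uint8),np.ones((3,3)))))])
    T=P[P[:,2]>np.median(P[:,2])-.003]
    rr=cv2.minAreaRect((T[:,:2]*1000).astype(np.float32)); print(st[i],ce[i],np.median(P,0),P[:,2].max(),rr)
E
```

```text
22.35 [ 0.53853743 -0.13136468  0.16410862] [-0.46062717  0.46935903 -0.18372172]
[239 119  16  47 550] [246.08909091 141.89272727] [ 0.54279119 -0.09025611  0.06645504] 0.3096357635791357 ((544.1143188476562, -78.7438735961914), (59.158103942871094, 8.636603355407715), 81.40326690673828)
[ 467  184   45   95 2827] [489.89388044 230.9345596 ] [ 0.77823748 -0.22806569  0.01707605] 0.3096357635791357 ((695.9874267578125, -140.67431640625), (89.72196960449219, 332.43707275390625), 42.99497985839844)
[ 443  339   45   45 1447] [463.74153421 360.62750518] [ 0.73470301 -0.36259629  0.05726109] 0.3096357635791357 ((637.20263671875, -215.56663513183594), (34.71141052246094, 373.3518371582031), 33.0904426574707)
```

View pics/w16.png

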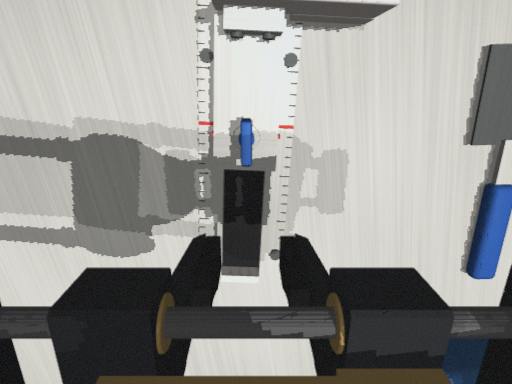

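View pics/s16c.png

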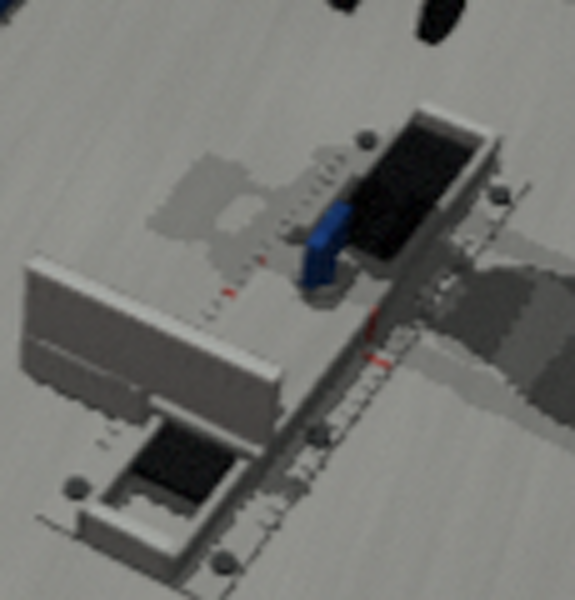

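The screw stands upright, its wing lying along the rail at (246,120)–(246,164). The wing top is at 66–67 mm, which matches a seated collar. The gripper is clear, so I'm handing in.

```bash
python3 -c "
from bench import *
print(finish_job())"
```

```text
the job is handed in; nothing more can be done
None
```

The thumbscrew is through the stop and the locking strip, its collar is down on the plate, and it is turned about 88° clockwise and released. I handed the job in at 22.4 s on the robot's clock, with no verdict reported.

**What I did:** I pinched the stop's board and slid the stop about 67 mm to the mark. I then lifted the screw out of the stand, lowered its point through the stop's hole and slid it along the strip under a light press. The locking hole turned up a few millimetres to -y of the mark. The screw went in with only 1–2 N of force and seated at about 6.5 N. After that I turned it and let go.

**What went wrong on the way:** with a 20 N grip the screw leaned over in the fingers during the search. I backed off, gripped at 60 N, and saw the strip's hole through the stop's slot in the range image. So I found the hole partly by feel and partly by sight. Early camera and tool readings also disagreed by 2–3 mm, which I corrected by comparing the cross pin with the slot in the close-up view.

**Last checks:**
- **Seating:** the wing top is at 66–67 mm, where a fully seated screw would put it at 67 mm.
- **Turn:** the wing lies along the rail in the image. The 88° comes from the tool's rotation, because my rectangle fit to the wing was spoiled by stray depth readings and gave no usable size or centre.
- **Forces:** the largest wrist readings were about 7 N, but I only saw them at the end of each move.
- **Clearance:** the gripper was free and clear of everything. I did not measure the tray, the scraper or the other pin again; I never touched them on purpose.

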